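# Close and activate a shoe-cabinet deodorizer pod

## Task

One charcoal cartridge in the row on the deodorizer pod's base has tipped over: stand it up on the base, green end up, in line with its neighbours and with a gap to each, and let go of it. Then carry the nested lids together by the orange stem, lower them gently over the cartridges until the grey inner lid is fully home on the base with the blue cap still on it, and let go. Finally take the blue cap alone by its white collar, lift it until it is clear above the stem by a good few centimetres, and finish while still holding it up there, motionless, with the grey inner lid left seated and undisturbed; do not knock over the other cartridges or disturb the bowl, the heel pads and the jar.

Things in the scene. Friction and masses are not known exactly. Their poses are not given: they have to be found in the camera images.
- pod: Fixed grey base of the deodorizer pod: flange 112 (x) x 236 (y) x 6 mm, and on it a flat plinth 84 (x) x 208 (y) mm, top 16 mm above the bench. Origin: centre of its underside, on the bench; z up, y along the row of cartridges (places at y about -66, 0, 66 mm, x about 0). Left or right of the bench's middle, turned up to 0.25 rad
- cart_a_mid (a point): The tipped cartridge: rigid black box 34 x 34 x 60 mm, paper band, green end, 50 to 100 g. This point is its centre; z runs along its length to the green end (its top). It starts lying on the plinth across the row (within 0.15 rad), green end away from the robot, centred at any of the three places. Standing on the plinth its centre is 46 mm above the bench
- cart_b_mid (a point): A neighbour cartridge of the same size and look, standing upright on the plinth: its centre, z to its green top
- cart_c_mid (a point): The other upright neighbour cartridge, as above
- inner: Inner lid: loose grey hood, open below, 98 (x) x 222 (y) mm outside, 92 x 216 inside, 84 high, dark vent slots, 0.2 to 0.33 kg. Origin: centre of its lower rim plane; z up. Starts on the bench with the blue cap on it, beside the pod. Fully home it surrounds the plinth (4 mm clearance all round), rim resting on the flange 6 mm above the bench, long sides parallel to the pod's (either way round)
- inner_stem (a point): Grip stem of the inner lid: orange upright bar 16 (x) x 24 (y) mm. This point is on its axis, 125 mm above the hood's rim and 15 mm below the stem's top; z up. The white collar of the cap ends 15 mm below this point, so 30 mm of stem stick out above it. Lifting by the stem carries both lids. With the lid home this point is 131 mm above the bench, over the pod's centre
- cap: Outer lid: loose blue cap 110 (x) x 234 (y) mm, 0.1 to 0.16 kg, lying on top of the inner lid, skirt overlapping its sides by 8 mm with 3 mm clearance. Nothing latches: it lifts straight off. Origin: centre of the skirt's lower edge plane, 76 mm above the hood's rim when nested; z up
- cap_collar (a point): Grip collar of the cap: white rectangular collar 42 (x) x 50 (y) x 22 mm high, 5 mm wall, round the stem with 8 mm free space to it on all sides. This point is the collar's centre, half-way up; the flat blue top lies 11 mm below it, the skirt's lower edge 23 mm below. 26 mm below inner_stem when nested (105 mm above the bench when the lids are home)
- bowl_mid (a point): Bystander: blue ceramic key bowl, 104 mm across, 45 mm high; a point at its axis, half-way up
- pads_mid (a point): Bystander: stack of hard black rubber heel pads, 63 x 58 x 24 mm, loose, in one piece; its centre
- cream_mid (a point): Bystander: small jar of shoe cream, 56 mm across, 55 mm high; its centre
Not all that is in view belongs to the job. Leave any red look-alike of the part that bears cart_a_mid alone. Leave any pink look-alike of the inner alone.

How it is judged:
By the outcome, as a careful person would: the job done as asked, in the order asked, and still so for the second after the job is handed in, while the arm keeps its last pose, push and grip.
It also fails if it takes over 72 s, if anything falls off the work surface, if the arm or the gripper's body presses on something with over 40 N, if the wrist force passes 120 N, or if a joint passes its speed limit or range.

## Robot

A 6-joint arm with a two-finger parallel gripper is mounted at the origin on the work surface. World frame = base frame: x ahead of the robot, y to its left, z up, the work surface at z = 0. Lengths are in mm, angles in rad, forces in N, time in s.
With the tool pointing down it reaches from about 350 to 975 mm from the base axis. Payload 7.1 kg.
Tool frame: the origin (TCP) lies midway between the tips of the shut fingers; the grasp point (between the pads) lies pinch_z behind it (pinch_z is the distance from the TCP to the grasp point, in mm); z points along the fingers, y is the line along which they close (so a half turn about z gives the same grasp; the last joint's range is limited). The gripper opens to 88 mm and grips with 3 to 60 N. Pads are 20 mm wide; open, the fingers measure 115 mm over their backs; the gripper's body (75 mm by 178 mm) begins 61 mm behind the grasp point.
Start: joints at [1.271, 0.423, 1.63, -0, 1.089, -0.019], TCP at [173.171, 600.513, 197.875] pointing down, gripper open.
Joint ranges: [-3, 3], [-0.9, 2.11], [0.09, 2.58], [-1.31, 4.45], [0.11, 2.69], [-2.54, 2.54]. Speed limits (rad/s): [2.39, 2.39, 3.01, 3.14, 3.14, 3.14].

## Interface

Orientations are given as a rotation vector (axis times angle).
In Python, from workcell import get_obs, get_image, close_job, pinch_z gives the robot as it stands.
- The arm moves only by the tool jog_arm, never from a script. Its argument "commands" is a list of rows, each a list of 3 entries, a list of its own where there are three numbers: the gripper command: -1 is shut, 1 is fully open, values between are in proportion, then the shift along the tool's x, y, z as a fraction of full scale, then the turn, a rotation vector about the tool's x, y, z as a fraction of full scale. In form: [[gripper, [tx, ty, tz], [rx, ry, rz]], ...]. A call has 1 to 10 rows; each row shifts and turns the commanded pose from where the row before left it, along the tool's axes as they then stand; what a row does not reach is not made up. Full scale, the value 1, is 0.1 m for a shift and 45 degrees for a turn. A row lasts 1/10 s, in which the tool goes at most 50 mm and 8.59 degrees, less where a joint would pass 70% of its speed; a pose out of reach is approached as far as the arm can. A call with a number of a shift or a turn outside -1 to 1 is refused whole. A call with a gripper value outside its range is refused whole. The fingers move at their own pace and stop on an object; the grip force is fixed at half the most. Time passes only in rows, so rows that do not move let the fingers close. It gives the time, the measured TCP pose, the force, the opening and the grip force at its end, in the units of the state.
- get_obs(): the state, without advancing time (a new reading comes with each control period).
- get_image(name): name is "scene" or "top" or "wrist"; returns a dict with "image" (420x560x3 uint8, blue, green, red), "z_map" (420x560 float32, mm along the optical axis (not along the pixel's ray), 0 where there is no reading), "intrinsics" (3x3 intrinsics, pixels), "eye" and "orientation" of the camera in the world; the wrist camera has in their place "mount" (4x4, takes a point from camera to tool coordinates, whose origin is the TCP and whose axes are the flange's). Camera axes: x right, y down, z forward; pixel columns grow to the right and rows downward; lengths in mm; the calibration is good to about 2 mm. A picture is of the moment at which its call begins: read the wrist's pose just before it.
- close_job(): hands the job in; it is judged then, once.
The state is a dict: "t": time; "qpos": joint angles; "qvel": joint speeds; "joint_torque": joint torques, N m; "ee_pos": TCP position; "orientation": TCP orientation; "ft_force": force on the tool from outside, world axes, zero at the start; "moment": the same for the moment, N m; "width": finger opening in mm; "grasp_force": force on a finger pad.
Only numpy, scipy, OpenCV 4.12 (cv2) and the standard library are available. Lean on these libraries where they do the work, as an engineer would, in place of code of your own. Each camera call takes 0.05 s, during which the arm holds its last target. There are 200 camera calls.

## Working session

There is one attempt and no reset: what is moved stays moved. The work goes in short steps, Python scripts to look and compute and a tool call to move; the robot and the scene stay as the last step left them, time stands still between calls to the robot, and variables do not carry over. Pictures are saved under pics/ and viewed, at most 10 in all, crops included, and the job is handed in when it is done.

Besides the shell and the picture viewer there is one more tool, called after "Request:" as a command line: name --argument value ..., lists and objects as JSON in quotes. jog_arm: Moves the arm, as the interface text tells. Its arguments: {"type":"object","properties":{"commands":{"type":"array","items":{"type":"array"}}},"required":["commands"]}

```bash
ls; mkdir -p pics
cat > h.py <<'E'
import numpy as np,cv2
from scipy.spatial.transform import Rotation as R
from workcell import get_obs,get_image,close_job,pinch_z
def world(im,obs=None):
    z=im["z_map"];K=np.array(im["intrinsics"]);v,u=np.mgrid[:420,:560]
    p=np.stack([(u-K[0,2])/K[0,0]*z,(v-K[1,2])/K[1,1]*z,z],-1)
    if "mount" in im:
        M=np.array(im["mount"]);p=p@M[:3,:3].T+M[:3,3]
        o=np.array(obs["orientation"]);return p@R.from_rotvec(o).as_matrix().T+np.array(obs["ee_pos"])
    o=np.array(im["orientation"]);r=o if o.shape==(3,3) else (R.from_rotvec(o).as_matrix() if o.size==3 else R.from_quat(o).as_matrix())
    return p@r.T+np.array(im["eye"])
E
python3 - <<'E'
from h import *
o=get_obs();print(o,pinch_z)
for n in("top","scene"):
    im=get_image(n);cv2.imwrite(f"pics/{n}0.png",im["image"]);np.save(n,world(im));print(n,im["eye"],im["orientation"])
E
```

```text
pics
{'t': 0.0, 'qpos': array([ 1.27098571e+00,  4.23870289e-01,  1.63068362e+00, -1.57732669e-05,
        1.08862269e+00, -1.90102981e-02]), 'qvel': array([-1.45357919e-03,  1.51401652e-03,  8.32708833e-05, -7.88179473e-05,
        3.79235780e-04,  2.05206770e-04]), 'joint_torque': array([-2.25233656e-03, -5.44630373e+01, -2.73664963e+01,  6.42812415e-02,
        2.26934039e-02, -1.04188605e-04]), 'ee_pos': array([173.01025459, 599.94733969, 197.08586313]), 'orientation': array([-4.39587649e-01, -3.11044498e+00,  2.45981052e-03]), 'ft_force': array([-1.10730553, -0.14755009,  0.23184926]), 'moment': array([-0.04994001, -0.0198959 , -0.05070537]), 'grasp_force': 0.0, 'width': 87.98365500033978} 18.700000000000003
top [376.87167712   2.42650933 948.82399124] [-2.11508118  2.14427448 -0.14790332]
scene [1256.91145982 -331.83882212  963.21891961] [-2.06660447 -1.35481711  0.50297429]
```

View pics/top0.png

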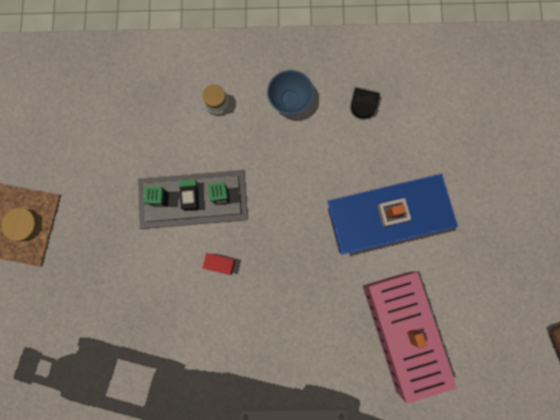

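View pics/scene0.png

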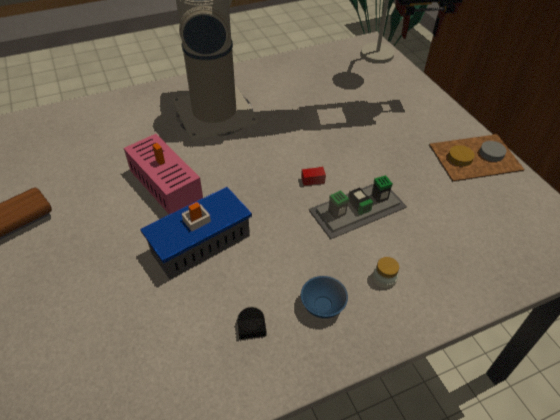

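The top view shows the pod at (192,199). The tipped cartridge is in its middle place at (188,197), between upright ones at (153,196) and (218,192). The nested lids are at (393,214) with the stem at (397,211). Possible mix-ups are the red box at (219,264), the pink hood at (410,335) with its own orange stem at (420,341), and the black pads at (365,102). I choose the black cartridge at (188,197) and the blue-capped lids.

Run:
```python
from h import *
W=np.load("top.npy");I=cv2.imread("pics/top0.png");H=cv2.cvtColor(I,cv2.COLOR_BGR2HSV).astype(int)
v,u=np.mgrid[:420,:560]
def box(a,b,c,d):return (u>=a)&(u<=b)&(v>=c)&(v<=d)
def rep(n,m):
    p=W[m];r=cv2.minAreaRect(p[:,:2].astype(np.float32));print(n,len(p),"med",np.median(p,0).round(1),"mean",p.mean(0).round(1),"rect",np.round(r[0],1),np.round(r[1],1),round(r[2],2),"z",np.percentile(p[:,2],[5,95]).round(1))
pod=box(125,255,160,238);z=W[...,2]
rep("plinth+",pod&(z>11)&(z<20)); rep("flange+",pod&(z>3.5)&(z<90))
g=(H[...,0]>45)&(H[...,0]<80)&(H[...,1]>110)
for n,b in(("gL",box(140,166,180,210)),("gM",box(176,200,170,192)),("gR",box(205,232,178,206))):rep(n,g&b)
rep("gLtop",box(140,168,180,210)&(z>70));rep("gRtop",box(205,232,178,206)&(z>70))
rep("A body",box(174,204,176,215)&(z>44)&(z<58))
L=box(320,465,170,258)
rep("cap top",L&(z>84)&(z<100));rep("collar",L&(z>103)&(z<122));rep("stem",L&(z>128))
rep("bowl",box(262,320,66,122)&(z>35));rep("pads",box(345,385,85,120)&(z>15));rep("jar",box(200,230,80,118)&(z>45));rep("red",box(198,240,250,276)&(z>15));rep("pink",box(360,460,270,405)&(z>70)); 
c=I[160:240,125:255];cv2.imwrite("pics/crop.png",cv2.resize(c,None,fx=6,fy=6,interpolation=2))
```

```text
plinth+ 2219 med [528.9 196.4  15.9] mean [537.1 207.2  15.9] rect [542.9 215. ] [ 84.7 208.7] 4.19 z [13.2 18.6]
flange+ 5396 med [535.5 208.2  15.7] mean [539.  210.4  24.4] rect [543.1 221.9] [289.4 173.1] 89.16 z [ 4.4 76.6]
gL 130 med [537.1 267.5  76. ] mean [536.5 270.4  80.8] rect [471.2 144.3] [338.7  38. ] 62.78 z [63.  78.7]
gM 60 med [568.2 212.2  50. ] mean [565.2 209.2  64.1] rect [481.3 109.8] [298.6  23.5] 50.32 z [43.1 53.1]
gR 161 med [542.2 143.4  75.9] mean [543.  144.4  74.2] rect [544.5 147.2] [31.1 30.9] 8.96 z [62.2 78.7]
gLtop 303 med [540.6 278.8  76.4] mean [539.1 276.5  85. ] rect [473.9 146. ] [343.5  45. ] 63.41 z [73.7 79.2]
gRtop 305 med [545.  149.5  76.3] mean [544.4 148.   81.9] rect [463.4  91.4] [244.1  45.2] 35.3 z [73.1 79. ]
A body 479 med [545.2 214.3  50. ] mean [545.2 214.1  49.9] rect [546.1 214.6] [61.7 34.9] 4.89 z [46.8 52.8]
cap top 6110 med [ 491.9 -195.1   87.8] mean [ 492.8 -197.7   87.8] rect [ 494.  -198.5] [110.3 235. ] 12.75 z [85.3 90.4]
collar 287 med [ 491.2 -194.7  109.4] mean [ 493.1 -197.   109.6] rect [ 493.7 -198.5] [42.3 50.9] 12.94 z [105.3 113.1]
stem 187 med [ 489.4 -191.3  140.4] mean [ 457.6 -136.4  385.5] rect [ 442.6 -101.3] [ 20.2 244.8] 27.65 z [131.7 948.8]
bowl 524 med [785.1  -2.4  43.4] mean [766.3  -3.3  68.5] rect [601.4  21.6] [102.1 439.1] 81.78 z [35.9 48. ]
pads 673 med [ 750.4 -164.6   23.8] mean [ 747.4 -164.1   30.5] rect [ 573.7 -100.4] [ 59.5 440.1] 70.11 z [20.4 26.6]
jar 433 med [758.3 161.5  54.9] mean [756.8 160.7  58.7] rect [585.2  76.7] [439.6  48.4] 25.89 z [50.2 57.6]
red 505 med [401.4 151.1  34. ] mean [401.2 150.3  40.9] rect [387.6  93.3] [181.8  34.1] 76.51 z [30.8 36.7]
pink 6566 med [ 259.4 -221.7   83.7] mean [ 258.9 -221.4   92.9] rect [ 303.9 -185. ] [357.8 184. ] 41.5 z [80.8 87.4]
```

View pics/crop.png

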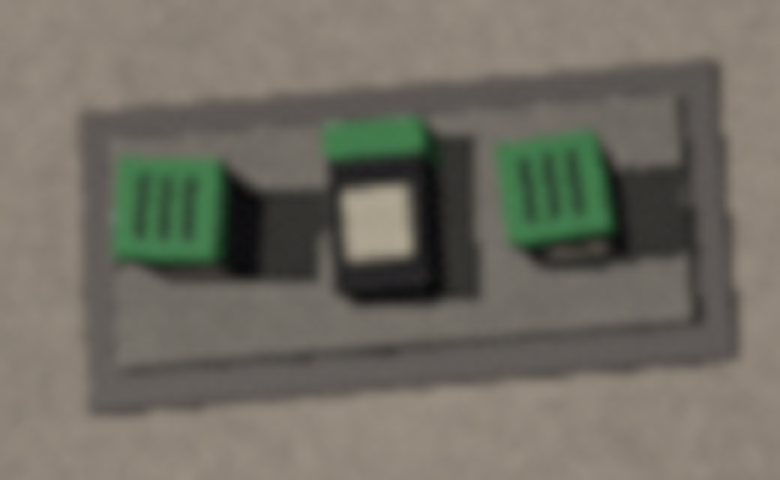

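The crop shows the black cartridge lying down, its green end at (375,140) pointing away from the robot and standing neighbours on both sides. The sizes check out: plinth 84.7 x 208.7, body 61.7 x 34.9 with its top at z 50. I'll grip it tilted 45° from the far side, so that a 90° turn leaves the tool tilted 45° from the near side.

```bash
cat >> h.py <<'E'
def Rt(yaw,tilt):
    """tool y at yaw from world +y; tilt (deg) >0: fingers point inward (-x), <0 outward"""
    b=np.array([[-1,0,0],[0,1,0],[0,0,-1.]])
    return (R.from_euler("z",yaw,degrees=True)*R.from_euler("y",tilt,degrees=True)*R.from_matrix(b))
def plan(pos,rot=None,cur=None):
    o=get_obs();p=o["ee_pos"];c=R.from_rotvec(o["orientation"])
    t=c.inv().apply(np.array(pos)-p)/100
    print("shift",t.round(3),end=" ")
    if rot is not None: print("turn",((c.inv()*rot).as_rotvec(degrees=True)/45).round(3),end=" ")
    print("q",o["qpos"].round(2),"w",round(o["width"],1))
E
python3 - <<'E'
from h import *
r=Rt(4.9,45);d=r.as_matrix()[:,2];print(d,r.as_matrix())
G=np.array([546,214.6,40]);T=G+18.7*d;print("tcp",T,"hover",T-120*d)
plan(T-120*d,r)
E
```

```text
[-0.70452252 -0.06039889 -0.70710678] [[-7.04522515e-01 -8.54169231e-02 -7.04522515e-01]
 [-6.03988856e-02  9.96345296e-01 -6.03988856e-02]
 [ 7.07106781e-01  3.46944695e-18 -7.07106781e-01]]
tcp [532.82542896 213.47054084  26.77710319] hover [617.3681308  220.71840711 111.62991693]
shift [-5.321 -2.412  0.859] turn [ 0.182  0.988 -0.443] q [ 1.27  0.42  1.63  0.    1.09 -0.02] w 88.0
```

Request:
jog_arm --commands '[[0.18,[-0.26,-0.12,-0.02],[0,0,0]],[0.18,[-0.26,-0.12,-0.02],[0,0,0]],[0.18,[-0.26,-0.12,-0.02],[0,0,0]],[0.18,[-0.26,-0.12,-0.02],[0,0,0]],[0.18,[-0.26,-0.12,-0.02],[0,0,0]],[0.18,[-0.26,-0.12,-0.02],[0,0,0]],[0.18,[-0.26,-0.12,0],[0,0,0]],[0.18,[-0.26,-0.12,0],[0,0,0]],[0.18,[-0.26,-0.12,0],[0,0,0]],[0.18,[-0.26,-0.12,0],[0,0,0]]]'

```text
t: 1.1
ee_pos: [390.3, 412.1, 209.6]
orientation: [-0.44, -3.11, 0.001]
ft_force: [0.0, 0.5, 1.0]
width: 52.0
grasp_force: 0.0
```

Request:
jog_arm --commands '[[0.18,[-0.26,-0.12,0],[0,0,0]],[0.18,[-0.26,-0.12,0],[0,0,0]],[0.18,[-0.26,-0.12,0],[0,0,0]],[0.18,[-0.26,-0.12,0],[0,0,0]],[0.18,[-0.26,-0.12,0],[0,0,0]],[0.18,[-0.26,-0.12,0],[0,0,0]],[0.18,[-0.26,-0.12,0],[0,0,0]],[0.18,[-0.26,-0.12,0],[0,0,0]],[0.18,[-0.26,-0.12,0],[0,0,0]],[0.18,[-0.26,-0.12,0],[0,0,0]]]'

```text
t: 2.1
ee_pos: [606.8, 224.8, 209.4]
orientation: [-0.44, -3.11, 0.001]
ft_force: [-0.3, 0.0, 0.2]
width: 51.8
grasp_force: 0.0
```

Request:
jog_arm --commands '[[0.18,[0,0,0],[0.022,0.12,-0.054]],[0.18,[0,0,0],[0.022,0.12,-0.054]],[0.18,[0,0,0],[0.022,0.12,-0.054]],[0.18,[0,0,0],[0.022,0.12,-0.054]],[0.18,[0,0,0],[0.022,0.12,-0.054]],[0.18,[0,0,0],[0.022,0.12,-0.054]],[0.18,[0,0,0],[0.022,0.12,-0.054]],[0.18,[0,0,0],[0.022,0.12,-0.054]],[0.18,[0,0,0],[0,0,0]]]'

```text
t: 3.0
ee_pos: [605.9, 225.6, 205.6]
orientation: [0.09, -2.371, 0.041]
ft_force: [-1.2, 0.1, -0.6]
width: 51.8
grasp_force: 0.0
```

```bash
cat > g.py <<'E'
from h import *
r=Rt(4.9,45);d=r.as_matrix()[:,2];G=np.array([546,214.6,40]);T=G+18.7*d
E
python3 - <<'E'
from g import *
o=get_obs();print(o["t"],o["ee_pos"]);plan(T-120*d,r)
im=get_image("wrist");cv2.imwrite("pics/w1.png",im["image"])
E
```

```text
3.0 [605.90117823 225.59519331 205.64499112]
shift [-0.734 -0.055  0.599] turn [ 0.005  0.02  -0.01 ] q [ 0.27  0.88  1.    0.15  2.01 -1.37] w 51.8
```

Request:
jog_arm --commands '[[0.18,[-0.24,-0.02,0.2],[0.005,0.02,-0.01]],[0.18,[-0.24,-0.02,0.2],[0,0,0]],[0.18,[-0.24,-0.02,0.2],[0,0,0]],[0.18,[0,0,0],[0,0,0]],[0.18,[0,0,0],[0,0,0]]]'

```text
t: 3.55
ee_pos: [616.2, 220.6, 117.8]
orientation: [0.1, -2.362, 0.041]
ft_force: [-0.9, 0.6, 0.6]
width: 52.0
grasp_force: 0.0
```

Run:
```python
from g import *
plan(T,r)
o=get_obs();im=get_image("wrist");cv2.imwrite("pics/w2.png",im["image"]);W=world(im,o);z=W[...,2]
b=r.as_matrix()[:,1]; 
near=(np.hypot(W[...,0]-546,W[...,1]-214.6)<45)&(z>44)&(z<54);p=W[near];print(len(p))
if len(p)>50:print(cv2.minAreaRect(p[:,:2].astype(np.float32)),np.median(p,0))
```

```text
shift [-4.200e-02 -1.000e-03  1.236e+00] turn [ 0.001  0.01  -0.   ] q [ 0.26  0.99  1.    0.13  1.92 -1.4 ] w 52.0
2622
((544.3359985351562, 212.0015869140625), (61.15922927856445, 34.138771057128906), 4.051021099090576) [548.23258547 212.28429068  50.34283558]
```

View pics/w2.png

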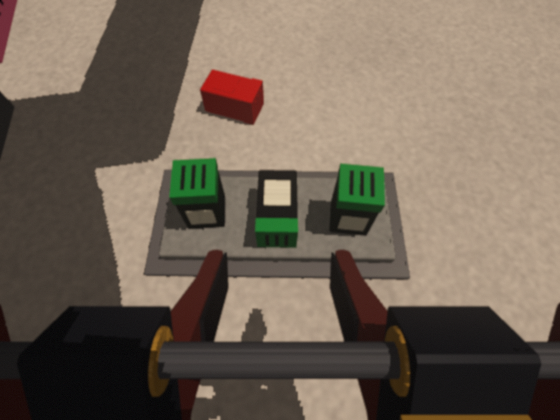

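The wrist view shows the tipped cartridge at (277,208), between the fingers and level with its neighbours at (198,190) and (358,198). The red box is off at (233,95). I go in, with a 2 mm correction.

Request:
jog_arm --commands '[[0.18,[-0.03,-0.02,0.24],[0,0,-0.01]],[0.18,[0,0,0.24],[0,0.01,0]],[0.18,[0,0,0.24],[0,0,0]],[0.18,[0,0,0.24],[0,0,0]],[0.18,[0,0,0.2],[0,0,0]],[0.18,[0,0,0.09],[0,0,0]],[0.18,[0,0,0],[0,0,0]],[0.18,[0,0,0],[0,0,0]]]'

```text
t: 4.4
ee_pos: [532.3, 211.8, 27.5]
orientation: [0.11, -2.356, 0.036]
ft_force: [-0.0, -0.2, 0.6]
width: 51.7
grasp_force: 0.0
```

Run:
```python
from g import *
plan(T+[-1,-1.8,0],r)
```

```text
shift [-0.001 -0.001  0.009] turn [0.001 0.003 0.011] q [ 0.28  0.98  1.26  0.14  1.68 -1.43] w 51.7
```

Close, lift a bit, and check.

Request:
jog_arm --commands '[[-1,[0,0,0],[0,0,0]],[-1,[0,0,0],[0,0,0]],[-1,[0,0,0],[0,0,0]],[-1,[0,0,0],[0,0,0]],[-1,[0,0,0],[0,0,0]],[-1,[0,0,0],[0,0,0]]]'

```text
t: 5.0
ee_pos: [531.5, 211.4, 26.4]
orientation: [0.11, -2.354, 0.037]
ft_force: [2.9, 0.2, 4.6]
width: 33.8
grasp_force: 29.9
```

Request:
jog_arm --commands '[[-1,[0.07,0,-0.07],[0,0,0]],[-1,[0.14,0,-0.14],[0,0,0]],[-1,[0.14,0,-0.14],[0,0,0]],[-1,[0.14,0,-0.14],[0,0,0]],[-1,[0.14,0,-0.14],[0,0,0]],[-1,[0.07,0,-0.07],[0,0,0]],[-1,[0,0,0],[0,0,0]]]'

```text
t: 5.7
ee_pos: [531.9, 211.0, 127.1]
orientation: [0.11, -2.357, 0.036]
ft_force: [-0.3, -0.0, -0.9]
width: 33.6
grasp_force: 29.9
```

Run:
```python
from g import *
print(get_obs()["ee_pos"]);plan(get_obs()["ee_pos"],Rt(4.2,-45))
```

```text
[531.94334692 211.03582578 127.08850783]
shift [0. 0. 0.] turn [ 0.01  -1.996  0.025] q [ 0.28  0.86  1.26  0.14  1.8  -1.41] w 33.6
```

Request:
jog_arm --commands '[[-1,[0,0,0],[0,-0.14,0.005]],[-1,[0,0,0],[0,-0.14,0.005]],[-1,[0,0,0],[0,-0.14,0.005]],[-1,[0,0,0],[0,-0.14,0.005]],[-1,[0,0,0],[0,-0.14,0.005]],[-1,[0,0,0],[0,-0.14,0]],[-1,[0,0,0],[0,-0.14,0]],[-1,[0,0,0],[0,0,0]]]'

```text
t: 6.5
ee_pos: [527.2, 210.0, 124.5]
orientation: [0.117, -3.121, 0.008]
ft_force: [-0.6, 0.2, -1.2]
width: 33.6
grasp_force: 29.9
```

Run:
```python
from g import *
print(get_obs()["ee_pos"]);plan(get_obs()["ee_pos"],Rt(4.2,-45))
```

```text
[527.22566859 210.04681192 124.47137186]
shift [0. 0. 0.] turn [-0.004 -1.024  0.004] q [ 0.36  0.44  1.8   0.    0.92 -1.29] w 33.6
```

Request:
jog_arm --commands '[[-1,[-0.1,0,0],[0,-0.12,0]],[-1,[-0.1,0,0],[0,-0.12,0]],[-1,[0,0,0],[0,-0.12,0]],[-1,[0,0,0],[0,-0.12,0]],[-1,[0,0,0],[0,-0.12,0]],[-1,[0,0,0],[0,0,0]],[-1,[0,0,0],[0,0,0]]]'

```text
t: 7.2
ee_pos: [551.6, 211.6, 125.0]
orientation: [-0.1, 2.695, 0.014]
ft_force: [0.8, -0.6, -0.8]
width: 34.1
grasp_force: 29.9
```

Run:
```python
from g import *
print(get_obs()["ee_pos"]);plan(get_obs()["ee_pos"],Rt(4.2,-45))
```

```text
[551.58920902 211.59573089 125.0203712 ]
shift [0. 0. 0.] turn [-0.007 -0.434  0.004] q [ 0.44  0.35  2.07 -0.49  0.34 -0.78] w 34.1
```

The last joints limit the outward tilt to about 28°. So I'll lay the cartridge back down and regrip it with more inward tilt (65°).

Request:
jog_arm --commands '[[-1,[0,0,0],[0,0.14,0]],[-1,[0,0,0],[0,0.14,0]],[-1,[0,0,0],[0,0.14,0]],[-1,[0,0,0],[0,0.14,0]],[-1,[0,0,0],[0,0.14,0]],[-1,[0,0,0],[0,0.14,0]],[-1,[0,0,0],[0,0.14,0]],[-1,[0,0,0],[0,0.14,0]],[-1,[0,0,0],[0,0.14,0]],[-1,[0,0,0],[0,0.14,0]]]'

```text
t: 8.2
ee_pos: [553.6, 212.3, 126.6]
orientation: [0.09, -2.5, 0.028]
ft_force: [-0.0, 1.2, -1.2]
width: 33.8
grasp_force: 29.9
```

Run:
```python
from g import *
print(get_obs()["ee_pos"]);plan([531.7,211.2,28],Rt(4.5,45.2))
```

```text
[553.63538985 212.26328275 126.57792779]
shift [-0.412  0.004  0.922] turn [ 0.007  0.19  -0.005] q [ 0.28  0.8   1.29  0.12  1.68 -1.39] w 33.8
```

Request:
jog_arm --commands '[[-1,[0,0,0],[0.003,0.1,0]],[-1,[0,0,0],[0.003,0.08,0]],[-1,[0,0,0],[0,0,0]],[-1,[0,0,0],[0,0,0]]]'

```text
t: 8.6
ee_pos: [552.5, 211.2, 125.0]
orientation: [0.084, -2.364, 0.044]
ft_force: [0.4, 0.2, -0.4]
width: 33.7
grasp_force: 29.9
```

Run:
```python
from g import *
print(get_obs()["ee_pos"]);plan([531.7,211.2,28],Rt(4.5,45.2))
```

```text
[552.4980414  211.16476451 124.98605812]
shift [-0.532  0.022  0.837] turn [-0.002  0.016 -0.011] q [ 0.27  0.88  1.2   0.14  1.82 -1.39] w 33.7
```

Request:
jog_arm --commands '[[-1,[-0.12,0,0.17],[0,0.016,-0.01]],[-1,[-0.12,0.01,0.17],[0,0,0]],[-1,[-0.12,0,0.17],[0,0,0]],[-1,[-0.1,0,0.15],[0,0,0]],[-1,[-0.07,0,0.11],[0,0,0]],[-1,[0,0,0.05],[0,0,0]],[-1,[0,0,0.02],[0,0,0]],[-1,[0,0,0],[0,0,0]],[-1,[0,0,0],[0,0,0]]]'

```text
t: 9.5
ee_pos: [530.4, 209.2, 29.3]
orientation: [0.09, -2.353, 0.046]
ft_force: [-0.3, 0.1, -0.1]
width: 34.1
grasp_force: 29.9
```

Run:
```python
from g import *
print(get_obs()["ee_pos"]);plan([531.7,211.2,27],Rt(4.5,45.2))
```

```text
[530.38105729 209.22181521  29.33745413]
shift [-0.027  0.019  0.006] turn [-0.006  0.001 -0.005] q [ 0.28  0.98  1.26  0.14  1.68 -1.41] w 34.1
```

Request:
jog_arm --commands '[[-1,[-0.02,0.015,0.015],[0,0,0]],[-1,[-0.01,0,0.01],[0,0,0]],[-1,[0,0,0],[0,0,0]],[0.18,[0,0,0],[0,0,0]],[0.18,[0,0,0],[0,0,0]],[0.18,[0,0,0],[0,0,0]],[0.18,[0,0,-0.2],[0,0,0]],[0.18,[0,0,-0.3],[0,0,0]],[0.18,[0,0,-0.3],[0,0,0]],[0.18,[0,0,-0.2],[0,0,0]]]'

```text
t: 10.5
ee_pos: [602.2, 216.8, 96.4]
orientation: [0.09, -2.353, 0.046]
ft_force: [0.1, -0.8, 0.8]
width: 51.8
grasp_force: 0.0
```

Request:
jog_arm --commands '[[0.18,[0,0,0],[0,0.15,0]],[0.18,[0,0,0],[0,0.15,0]],[0.18,[0,0,0],[0,0.145,0]],[0.18,[0,0,0],[0,0,0]],[0.18,[0,0,0],[0,0,0]]]'

```text
t: 11.0
ee_pos: [600.2, 216.4, 93.3]
orientation: [0.075, -2.002, 0.057]
ft_force: [-0.4, 0.4, -0.3]
width: 51.6
grasp_force: 0.0
```

```bash
cat > g2.py <<'E'
from h import *
r=Rt(4.3,65);d=r.as_matrix()[:,2]
E
python3 - <<'E'
from g2 import *
o=get_obs();print(o["ee_pos"])
for n in("wrist","top"):
    im=get_image(n);W=world(im,o);z=W[...,2]
    p=W[(np.hypot(W[...,0]-546,W[...,1]-212)<42)&(z>44)&(z<54)];print(n,len(p),cv2.minAreaRect(p[:,:2].astype(np.float32)) if len(p)>50 else 0)
T=np.array([548,212,40])+18.7*d
plan(T-70*d,r);plan(T,r)
E
```

```text
[600.1942069  216.39794758  93.27789555]
wrist 2707 ((543.7095336914062, 211.0939483642578), (61.119972229003906, 34.43535232543945), 3.4990994930267334)
top 225 ((530.1193237304688, 212.56390380859375), (31.22658348083496, 34.36848831176758), 3.1492388248443604)
shift [-0.286 -0.006  0.209] turn [-0.008 -0.    -0.005] q [ 0.25  1.21  0.79  0.2   2.26 -1.37] w 52.0
shift [-0.286 -0.002  0.909] turn [-0.008 -0.    -0.005] q [ 0.25  1.21  0.79  0.2   2.26 -1.37] w 52.0
```

Request:
jog_arm --commands '[[0.18,[-0.14,0,0.1],[-0.008,0,0]],[0.18,[-0.145,-0.01,0.11],[0,0,0]],[0.18,[0,0,0],[0,0,0]],[0.18,[0,0,0.2],[0,0,0]],[0.18,[0,0,0.2],[0,0,0]],[0.18,[0,0,0.2],[0,0,0]],[0.18,[0,0,0.09],[0,0,0]],[0.18,[0,0,0],[0,0,0]],[0.18,[0,0,0],[0,0,0]]]'

```text
t: 12.0
ee_pos: [531.8, 210.2, 31.9]
orientation: [0.071, -2.003, 0.051]
ft_force: [0.3, -0.0, -1.0]
width: 52.0
grasp_force: 0.0
```

Run:
```python
from g2 import *
print(get_obs()["ee_pos"]);plan(np.array([548,211.3,40])+18.7*d,r)
```

```text
[531.84655843 210.24348429  31.86697663]
shift [ 0.005 -0.002  0.006] turn [ 0.    -0.004 -0.005] q [ 0.26  1.19  1.02  0.19  2.06 -1.4 ] w 52.0
```

Request:
jog_arm --commands '[[-1,[0,0,0],[0,0,0]],[-1,[0,0,0],[0,0,0]],[-1,[0,0,0],[0,0,0]],[-1,[0,0,0],[0,0,0]],[-1,[0,0,0],[0,0,0]],[-1,[0.12,0,-0.06],[0,0,0]],[-1,[0.24,0,-0.11],[0,0,0]],[-1,[0.24,0,-0.11],[0,0,0]],[-1,[0.24,0,-0.11],[0,0,0]],[-1,[0.06,0,-0.03],[0,0,0]]]'

```text
t: 13.0
ee_pos: [532.9, 210.9, 134.2]
orientation: [0.072, -2.006, 0.05]
ft_force: [0.3, -0.5, -0.5]
width: 33.5
grasp_force: 30.0
```

Request:
jog_arm --commands '[[-1,[0,0,0],[0,-0.14,0]],[-1,[0,0,0],[0,-0.14,0]],[-1,[0,0,0],[0,-0.14,0]],[-1,[0,0,0],[0,-0.14,0]],[-1,[0,0,0],[0,-0.14,0]],[-1,[0,0,0],[0,-0.14,0]],[-1,[0,0,0],[0,-0.14,0]],[-1,[0,0,0],[0,-0.14,0]],[-1,[0,0,0],[0,-0.14,0]],[-1,[0,0,0],[0,-0.14,0]]]'

```text
t: 14.0
ee_pos: [531.5, 210.5, 131.1]
orientation: [0.114, -3.105, 0.007]
ft_force: [-0.2, 0.2, -1.1]
width: 33.6
grasp_force: 30.0
```

Request:
jog_arm --commands '[[-1,[0,0,0],[0,-0.14,0]],[-1,[0,0,0],[0,-0.14,0]],[-1,[0,0,0],[0,-0.12,0]],[-1,[0,0,0],[0,-0.1,0]],[-1,[0,0,0],[0,0,0]],[-1,[0,0,0],[0,0,0]]]'

```text
t: 14.6
ee_pos: [531.3, 210.6, 130.8]
orientation: [-0.104, 2.788, 0.013]
ft_force: [0.6, 0.2, -0.8]
width: 33.7
grasp_force: 30.0
```

Run:
```python
from g2 import *
o=get_obs();print(o["ee_pos"])
r2=Rt(4.2,-25);d2=r2.as_matrix()[:,2]
# grasp point in box frame: (axial +4.3+.., up +7)
T=np.array([543-7,213.5,50.5])+18.7*d2;print(T);plan(T,r2)
for n in("scene","wrist"):
    im=get_image(n);cv2.imwrite(f"pics/{n}3.png",im["image"])
    if n=="wrist":np.save("w3",world(im,o))
a=cv2.imread("pics/scene3.png")[130:260,270:450];b=cv2.imread("pics/wrist3.png")
cv2.imwrite("pics/m3.png",np.hstack([cv2.resize(a,(388,280)),cv2.resize(b,(373,280))]))
```

```text
[531.34142812 210.60137036 130.76696484]
[543.88173791 214.07879865  33.55204438]
shift [0.215 0.029 0.957] turn [-0.005 -0.108  0.003] q [ 0.43  0.33  2.04 -0.28  0.46 -0.98] w 33.7
```

View pics/m3.png

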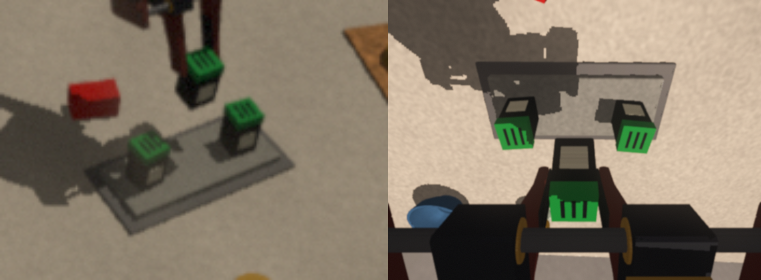

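Held, green end up with about 5° of turn left. The neighbours stand at (148,155) and (242,120) in the left panel. I finish the turn and compute the row line from the wrist depth.

Request:
jog_arm --commands '[[-1,[0,0,0],[-0.005,-0.06,0]],[-1,[0,0,0],[0,-0.05,0]],[-1,[0,0,0],[0,0,0]],[-1,[0,0,0],[0,0,0]]]'

```text
t: 15.1
ee_pos: [532.3, 210.6, 131.0]
orientation: [-0.101, 2.701, 0.022]
ft_force: [-0.2, 0.4, -0.7]
width: 33.6
grasp_force: 30.0
```

Run:
```python
from g2 import *
W=np.load("w3.npy")
def rect(m):return cv2.minAreaRect(W[m][:,:2].astype(np.float32))
z=W[...,2]
for s in(279,149.5):
    m=(z>72)&(z<80)&(np.hypot(W[...,0]-543,W[...,1]-s)<32);print(m.sum(),rect(m) if m.sum()>20 else 0)
m=(z>12)&(z<19)&(abs(W[...,0]-543)<60)&(abs(W[...,1]-215)<125);print(rect(m))
o=get_obs();print(o["ee_pos"],o["qpos"].round(2))
W=world(get_image("wrist"),o);z=W[...,2]
# held box: front & top
m=(np.hypot(W[...,0]-o["ee_pos"][0]+8,W[...,1]-o["ee_pos"][1])<32)&(z>100)&(z<210)
c=W[m];t=np.percentile(c[:,2],98);tt=c[c[:,2]>t-5];print("box",len(c),c[:,2].min(),t,tt.mean(0),cv2.minAreaRect(tt[:,:2].astype(np.float32)))
A=np.c_[tt[:,:2]-tt[:,:2].mean(0),np.ones(len(tt))];print("top slope",np.linalg.lstsq(A,tt[:,2],rcond=None)[0])
```

```text
2025 ((538.3114624023438, 276.699462890625), (34.93016815185547, 35.823177337646484), 88.27375793457031)
2077 ((543.2738647460938, 146.2496337890625), (35.852108001708984, 35.23921203613281), 8.179025650024414)
((539.6687622070312, 211.6002655029297), (85.14840698242188, 207.89468383789062), 4.006887435913086)
[532.31978654 210.60291007 130.95985834] [ 0.45  0.32  2.1  -0.47  0.35 -0.79]
box 10287 113.35468659149953 191.96289673435425 [504.10438005 209.19626008 193.72002257] ((505.6978759765625, 207.51614379882812), (18.847978591918945, 34.188350677490234), 3.9184532165527344)
top slope [-3.18701767e-01 -2.39073867e-02  1.93720023e+02]
```

Run:
```python
from g2 import *
plan([541.6,212,45],Rt(4.2,-25));plan([541.6,212,34.5],Rt(4.2,-25))
```

```text
shift [0.284 0.006 0.818] turn [0.001 0.004 0.001] q [ 0.45  0.32  2.1  -0.47  0.35 -0.79] w 33.7
shift [0.329 0.006 0.913] turn [0.001 0.004 0.001] q [ 0.45  0.32  2.1  -0.47  0.35 -0.79] w 33.7
```

Request:
jog_arm --commands '[[-1,[0.05,0,0.14],[0,0,0]],[-1,[0.06,0.005,0.17],[0,0,0]],[-1,[0.06,0,0.17],[0,0,0]],[-1,[0.06,0,0.17],[0,0,0]],[-1,[0.05,0,0.14],[0,0,0]],[-1,[0.02,0,0.04],[0,0,0]],[-1,[0,0,0],[0,0,0]],[-1,[0,0,0],[0,0,0]]]'

```text
t: 15.95
ee_pos: [540.6, 211.7, 43.2]
orientation: [-0.1, 2.7, 0.022]
ft_force: [0.4, 0.4, -0.8]
width: 33.7
grasp_force: 30.0
```

Run:
```python
from g2 import *
o=get_obs();print(o["ee_pos"]);plan([541.6,212,34.1],Rt(4.2,-25))
```

```text
[540.58238809 211.6662478   43.20933625]
shift [0.029 0.003 0.087] turn [0.    0.005 0.001] q [ 0.44  0.51  2.12 -0.97  0.19 -0.27] w 33.7
```

Request:
jog_arm --commands '[[-1,[0.01,0,0.03],[0,0,0]],[-1,[0.01,0,0.03],[0,0,0]],[-1,[0.005,0,0.015],[0,0,0]],[-1,[0,0,0],[0,0,0]],[-1,[0.005,0,0.01],[0,0,0]],[-1,[0,0,0.005],[0,0,0]],[-1,[0,0,0],[0,0,0]]]'

```text
t: 16.65
ee_pos: [541.2, 211.9, 34.3]
orientation: [-0.101, 2.699, 0.023]
ft_force: [-2.4, -0.2, 6.1]
width: 33.8
grasp_force: 30.0
```

Request:
jog_arm --commands '[[-0.1,[0,0,0],[0,0,0]],[0.15,[0,0,0],[0,0,0]],[0.15,[0,0,0],[0,0,0]],[0.15,[0,0,0],[0,0,0]],[0.15,[0,0,-0.1],[0,0,0]],[0.15,[0,0,-0.25],[0,0,0]],[0.15,[0,0,-0.3],[0,0,0]],[0.15,[0,0,-0.3],[0,0,0]],[0.15,[0,0,-0.3],[0,0,0]],[0.15,[0,0,-0.3],[0,0,0]]]'

```text
t: 17.65
ee_pos: [474.1, 206.7, 174.6]
orientation: [-0.101, 2.701, 0.023]
ft_force: [-0.3, 0.1, 0.9]
width: 50.5
grasp_force: 0.0
```

Run:
```python
from h import *
o=get_obs();im=get_image("wrist");W=world(im,o);z=W[...,2];print(o["ee_pos"],o["qpos"].round(2))
for s in(277,212,146):
    m=(z>72)&(z<81)&(np.hypot(W[...,0]-541,W[...,1]-s)<30);p=W[m];print(len(p),cv2.minAreaRect(p[:,:2].astype(np.float32)) if len(p)>20 else 0,p[:,2].mean())
m=(z>12)&(z<19)&(abs(W[...,0]-543)<60)&(abs(W[...,1]-215)<125);print(cv2.minAreaRect(W[m][:,:2].astype(np.float32)))
plan([480,100,280],Rt(-77,0));plan([480,100,280],Rt(12.8,0))
a=im["image"];cv2.imwrite("pics/w4.png",a)
```

```text
[474.14324839 206.72536092 174.6032317 ] [ 0.5   0.16  2.18 -0.43  0.44 -0.79]
1161 ((539.0514526367188, 277.1069030761719), (35.3316764831543, 36.727561950683594), 88.86566162109375) 75.67361657116405
1179 ((538.5812377929688, 210.90524291992188), (36.50315475463867, 34.35580062866211), 5.398958683013916) 75.71413715515746
1186 ((544.2162475585938, 146.61935424804688), (36.032962799072266, 34.824546813964844), 8.633049964904785) 75.63584967598015
((540.4754638671875, 212.12269592285156), (84.9609146118164, 208.12074279785156), 3.877290964126587)
shift [-0.414 -1.072 -0.932] turn [0.402 0.464 1.775] q [ 0.5   0.15  2.17 -0.42  0.44 -0.79] w 50.3
shift [-0.414 -1.072 -0.932] turn [-0.039  0.564 -0.186] q [ 0.5   0.15  2.17 -0.42  0.44 -0.79] w 50.3
```

View pics/w4.png

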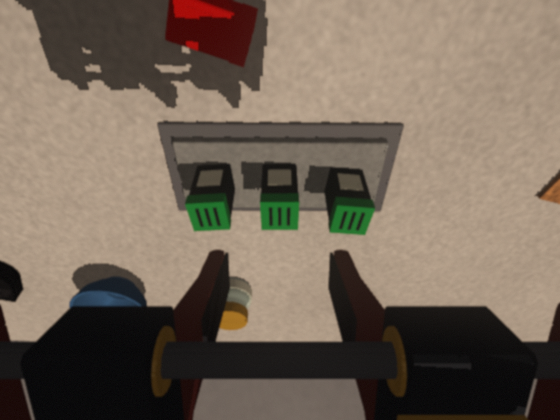

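All three cartridges stand at (211,197), (280,197) and (350,201), with tops at z 75.7 and about 65 mm spacing, and the middle one is 3 mm off the line. The bowl and jar look untouched. Now I go up and over to the lids, with the fingers closing along the lid's x.

Request:
jog_arm --commands '[[0.15,[0,0,-0.3],[0,0,0]],[0.15,[0,0,-0.3],[0,0,0]],[0.4,[0,-0.2,-0.2],[0.04,0.05,0.17]],[0.4,[0,0,0],[0.04,0.05,0.17]],[0.4,[0,0,0],[0.04,0.05,0.17]],[0.4,[0,0,0],[0.04,0.05,0.17]],[0.4,[0,0,0],[0.04,0.05,0.17]],[0.4,[0,0,0],[0.04,0.05,0.17]],[0.4,[0,0,0],[0.04,0.05,0.17]],[0.4,[0,0,0],[0.04,0.05,0.17]]]'

```text
t: 18.7
ee_pos: [442.7, 184.4, 245.8]
orientation: [1.502, 2.673, -0.015]
ft_force: [0.4, 0.1, -1.0]
width: 61.2
grasp_force: 0.0
```

Run:
```python
from h import *
o=get_obs();print(o["ee_pos"]);plan([491,-201,270],Rt(-77.2,0))
```

```text
[442.65295115 184.3638569  245.78238647]
shift [-3.552 -1.588 -0.037] turn [0.051 0.083 0.412] q [ 0.42  0.13  1.92 -0.08  1.06 -0.1 ] w 61.2
```

Request:
jog_arm --commands '[[0.4,[0,0,-0.1],[0.025,0.04,0.14]],[0.4,[0,0,-0.1],[0.025,0.04,0.14]],[0.4,[0,0,0],[0,0,0.13]],[0.4,[0,0,0],[0,0,0]],[0.4,[0,0,0],[0,0,0]]]'

```text
t: 19.2
ee_pos: [441.4, 184.8, 265.6]
orientation: [1.946, 2.461, -0.007]
ft_force: [-0.7, -0.6, 0.1]
width: 61.6
grasp_force: 0.0
```

Run:
```python
from h import *
o=get_obs();print(o["ee_pos"]);plan([491,-201,270],Rt(-77.2,0))
```

```text
[441.368147   184.8010681  265.60639146]
shift [-3.869 -0.407 -0.02 ] turn [-0.001  0.008  0.012] q [ 0.38  0.12  1.87 -0.01  1.15  0.15] w 61.6
```

Request:
jog_arm --commands '[[0.4,[-0.39,-0.04,0],[0,0.008,0.012]],[0.4,[-0.39,-0.04,0],[0,0,0]],[0.4,[-0.39,-0.04,0],[0,0,0]],[0.4,[-0.39,-0.04,0],[0,0,0]],[0.4,[-0.39,-0.04,0],[0,0,0]],[0.4,[-0.39,-0.04,0],[0,0,0]],[0.4,[-0.39,-0.04,0],[0,0,0]],[0.4,[-0.39,-0.04,0],[0,0,0]],[0.4,[-0.39,-0.04,0],[0,0,0]],[0.4,[-0.34,-0.04,0],[0,0,0]]]'

```text
t: 20.2
ee_pos: [487.1, -201.0, 265.8]
orientation: [-1.96, -2.454, 0.0]
ft_force: [0.9, 0.7, -0.0]
width: 61.6
grasp_force: 0.0
```

Request:
jog_arm --commands '[[0.2,[0,0,0],[0,0,0]],[0.2,[0,0,0],[0,0,0]]]'

```text
t: 20.4
ee_pos: [486.8, -199.4, 265.5]
orientation: [-1.962, -2.451, -0.0]
ft_force: [-0.5, 0.3, -0.1]
width: 53.0
grasp_force: 0.0
```

Run:
```python
from h import *
o=get_obs();print(o["ee_pos"]);plan([491,-201,270],Rt(-77.2,0))
im=get_image("wrist");I=im["image"];W=world(im,o);z=W[...,2];cv2.imwrite("pics/w5.png",I)
def rep(n,m):
    p=W[m]
    if len(p)>20:print(n,len(p),cv2.minAreaRect(p[:,:2].astype(np.float32)),p[:,2].mean())
near=np.hypot(W[...,0]-492,W[...,1]+199)
hsv=cv2.cvtColor(I,cv2.COLOR_BGR2HSV).astype(int);orange=(hsv[...,0]<20)&(hsv[...,1]>150)
rep("cap",(near<140)&(z>84)&(z<92));rep("collar",(near<45)&(z>107)&(z<113));rep("stem",(near<45)&(z>136)&(z<146)&orange)
```

```text
[ 486.82940929 -199.36838473  265.48741005]
shift [-0.025  0.037 -0.045] turn [-0.002 -0.002 -0.003] q [-0.41  0.2   1.78  0.    1.16 -0.63] w 53.0
cap 21523 ((450.7282409667969, -210.18185424804688), (194.30979919433594, 234.1241912841797), 12.630842208862305) 87.77756881119532
collar 889 ((491.60205078125, -200.8168487548828), (41.78832244873047, 50.69062423706055), 13.569034576416016) 109.7428518588233
stem 444 ((491.6896667480469, -200.82269287109375), (15.778923988342285, 24.235061645507812), 12.579923629760742) 139.56523188839859
```

View pics/w5.png

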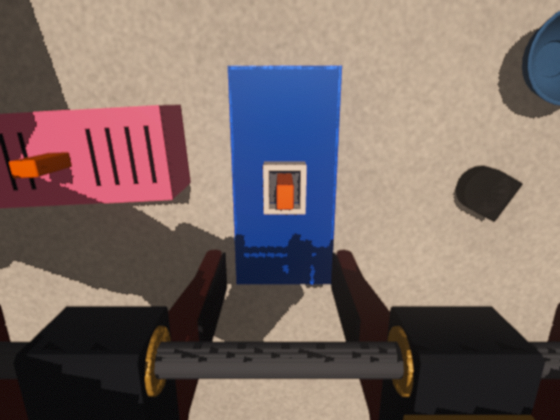

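The wrist view shows the orange stem at (285,190) inside the white collar, on the blue cap. The pink hood with its own stem at (40,165) is kept clear. Stem at (491.7,-200.8), top at 140, as it should be.

Request:
jog_arm --commands '[[0.1,[-0.02,0.045,0.2],[0,0,0]],[0.1,[0,0,0.3],[0,0,0]],[0.1,[0,0,0.3],[0,0,0]],[0.1,[0,0,0.3],[0,0,0]],[0.1,[0,0,0.22],[0,0,0]],[0.1,[0,0,0.08],[0,0,0]],[0.1,[0,0,0],[0,0,0]],[0.1,[0,0,0],[0,0,0]]]'

```text
t: 21.25
ee_pos: [492.8, -199.9, 127.1]
orientation: [1.961, 2.453, 0.001]
ft_force: [0.2, 0.3, -0.1]
width: 48.3
grasp_force: 0.0
```

Run:
```python
from h import *
o=get_obs();print(o["ee_pos"]);plan([491.7,-200.8,113],Rt(-77.3,0))
```

```text
[ 492.78737789 -199.86706516  127.08754395]
shift [-0.007 -0.013  0.141] turn [0.001 0.    0.   ] q [-0.41  0.39  1.89  0.    0.87 -0.63] w 48.3
```

Request:
jog_arm --commands '[[0.1,[0,-0.01,0.07],[0,0,0]],[0.1,[-0.01,0,0.065],[0,0,0]],[0.1,[0,0,0],[0,0,0]],[-1,[0,0,0],[0,0,0]],[-1,[0,0,0],[0,0,0]],[-1,[0,0,0],[0,0,0]],[-1,[0,0,0],[0,0,0]],[-1,[0,0,0],[0,0,0]],[-1,[0,0,0],[0,0,0]]]'

```text
t: 22.15
ee_pos: [491.7, -201.5, 112.8]
orientation: [1.963, 2.453, 0.001]
ft_force: [0.5, 0.8, 0.5]
width: 15.2
grasp_force: 30.0
```

Request:
jog_arm --commands '[[-1,[0,0,0],[0,0,0]],[-1,[0,0,-0.05],[0,0,0]],[-1,[0,0,-0.1],[0,0,0]],[-1,[0,0,-0.15],[0,0,0]],[-1,[0,0,-0.2],[0,0,0]],[-1,[0,0,-0.2],[0,0,0]],[-1,[0,0,-0.2],[0,0,0]],[-1,[0,0,-0.2],[0,0,0]],[-1,[0,0,-0.1],[0,0,0]],[-1,[0,0,0],[0,0,0]]]'

```text
t: 23.15
ee_pos: [491.9, -201.8, 234.1]
orientation: [1.962, 2.451, 0.001]
ft_force: [1.3, -0.0, -3.7]
width: 15.2
grasp_force: 30.0
```

Run:
```python
from h import *
o=get_obs();print(o["ee_pos"]);plan([540,211.9,233],Rt(-86.05,0))
```

```text
[ 491.94099274 -201.76613396  234.14334388]
shift [3.931 1.375 0.01 ] turn [0.002 0.001 0.193] q [-0.41  0.24  1.8   0.    1.09 -0.63] w 15.2
```

Request:
jog_arm --commands '[[-1,[0.1,0.035,0],[0,0,0]],[-1,[0.2,0.07,0],[0,0,0]],[-1,[0.25,0.0875,0],[0,0,0]],[-1,[0.25,0.0875,0],[0,0,0]],[-1,[0.25,0.0875,0],[0,0,0]],[-1,[0.25,0.0875,0],[0,0,0]],[-1,[0.25,0.0875,0],[0,0,0]],[-1,[0.25,0.0875,0],[0,0,0]],[-1,[0.25,0.0875,0],[0,0,0]],[-1,[0.25,0.0875,0],[0,0,0]]]'

```text
t: 24.15
ee_pos: [518.3, 42.3, 231.3]
orientation: [-1.961, -2.451, 0.002]
ft_force: [1.9, -0.1, -3.1]
width: 15.1
grasp_force: 30.0
```

Request:
jog_arm --commands '[[-1,[0.25,0.0875,0],[0,0,0]],[-1,[0.25,0.0875,0],[0,0,0]],[-1,[0.25,0.0875,0],[0,0,0]],[-1,[0.25,0.0875,0],[0,0,0]],[-1,[0.25,0.0875,0],[0,0,0]],[-1,[0.2,0.07,0],[0,0,0]],[-1,[0.15,0.05,0],[0,0,0]],[-1,[0.1,0.035,0],[0,0,0]],[-1,[0,0,0],[0,0,0.1]],[-1,[0,0,0],[0,0,0.093]]]'

```text
t: 25.15
ee_pos: [539.5, 219.6, 232.1]
orientation: [-2.145, -2.293, 0.002]
ft_force: [0.2, 0.0, -4.4]
width: 15.2
grasp_force: 30.0
```

Request:
jog_arm --commands '[[-1,[0,0,0],[0,0,0]],[-1,[0,0,0],[0,0,0]]]'

```text
t: 25.35
ee_pos: [539.8, 219.1, 232.5]
orientation: [-2.141, -2.298, 0.001]
ft_force: [0.6, -0.0, -4.0]
width: 15.4
grasp_force: 30.0
```

Run:
```python
from h import *
o=get_obs();print(o["ee_pos"]);plan([540,211.9,233],Rt(-86.05,0))
im=get_image("wrist");I=im["image"];W=world(im,o);z=W[...,2];cv2.imwrite("pics/w6.png",I)
im=get_image("top");T=world(im);cv2.imwrite("pics/t6.png",im["image"])
def rep(n,W,m):
    p=W[m]
    if len(p)>20:print(n,len(p),cv2.minAreaRect(p[:,:2].astype(np.float32)),p[:,2].mean(),p[:,:2].min(0),p[:,:2].max(0))
rep("cap",W,(z>198)&(z<218)&(abs(W[...,0]-540)<90)&(abs(W[...,1]-212)<150))
rep("plinth",W,(z>12)&(z<19)&(abs(W[...,0]-540)<75)&(abs(W[...,1]-212)<125));rep("flange",W,(z>4)&(z<9)&(abs(W[...,0]-540)<75)&(abs(W[...,1]-212)<135))
z=T[...,2];rep("tcap",T,(z>198)&(z<218)&(abs(T[...,0]-540)<110)&(abs(T[...,1]-212)<150))
rep("tflange",T,(z>4)&(z<9)&(abs(T[...,0]-540)<75)&(abs(T[...,1]-212)<135))
a=cv2.resize(cv2.imread("pics/t6.png")[130:270,90:290],(400,280));cv2.imwrite("pics/m6.png",np.hstack([a,cv2.resize(I,(373,280))]))
```

```text
[539.81777455 219.1494183  232.51951778]
shift [-0.072 -0.003 -0.005] turn [-0.001 -0.     0.002] q [0.36 0.32 1.69 0.   1.13 0.29] w 15.4
cap 44522 ((539.5103149414062, 218.9471435546875), (110.71339416503906, 234.943603515625), 4.1041669845581055) 207.948508453836 [476.07370665 101.01932299] [597.61548345 339.54729044]
tcap 4270 ((544.7092895507812, 170.1427764892578), (110.91006469726562, 131.26034545898438), 4.117012023925781) 208.06784491465427 [485.53019648 101.41674164] [604.20728661 237.08185764]
tflange 792 ((532.4446411132812, 204.5216522216797), (112.13088989257812, 227.8304443359375), 10.61467170715332) 6.188715862112425 [465.7342139   93.77264041] [604.63651667 308.04310823]
```

View pics/m6.png

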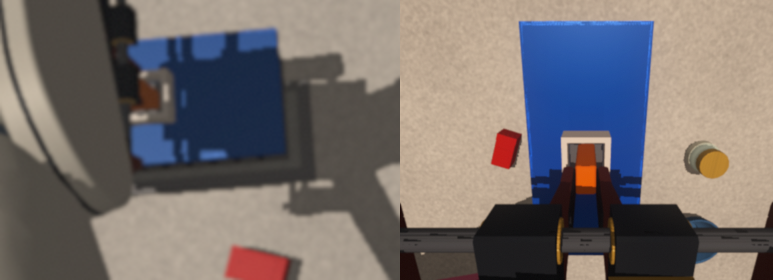

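The view shows the lids held level over the pod, the cap at (586,110) in the right panel, about 7 mm too far along y. I correct that and lower to just above the plinth.

Request:
jog_arm --commands '[[-1,[-0.035,0,0],[0,0,0]],[-1,[-0.037,-0.003,0],[0,0,0]],[-1,[0,0,0.1],[0,0,0]],[-1,[0,0,0.15],[0,0,0]],[-1,[0,0,0.15],[0,0,0]],[-1,[0,0,0.15],[0,0,0]],[-1,[0,0,0.15],[0,0,0]],[-1,[0,0,0.15],[0,0,0]],[-1,[0,0,0.08],[0,0,0]],[-1,[0,0,0],[0,0,0]]]'

```text
t: 26.45
ee_pos: [539.4, 212.0, 138.3]
orientation: [-2.142, -2.296, 0.003]
ft_force: [-0.3, -1.2, -3.8]
width: 15.3
grasp_force: 30.0
```

Run:
```python
from h import *
o=get_obs();print(o["ee_pos"],o["ft_force"]);plan([540,211.9,135],Rt(-86.05,0))
```

```text
[539.37052601 211.95293622 138.31792719] [-0.30296623 -1.21599382 -3.77466614]
shift [-0.001  0.006  0.033] turn [-0.004  0.     0.   ] q [0.35 0.43 1.77 0.   0.94 0.28] w 15.3
```

Request:
jog_arm --commands '[[-1,[0,0.005,0.02],[0,0,0]],[-1,[0,0,0.03],[0,0,0]],[-1,[0,0,0.03],[0,0,0]],[-1,[0,0,0.02],[0,0,0]],[-1,[0,0,0.02],[0,0,0]],[-1,[0,0,0],[0,0,0]],[-1,[0,0,0],[0,0,0]]]'

```text
t: 27.15
ee_pos: [540.7, 212.3, 127.9]
orientation: [-2.143, -2.297, -0.0]
ft_force: [0.5, 0.1, -4.6]
width: 15.1
grasp_force: 30.0
```

Request:
jog_arm --commands '[[-1,[0,0,0.02],[0,0,0]],[-1,[0,0,0.02],[0,0,0]],[-1,[0,0,0.015],[0,0,0]],[-1,[0,0,0.015],[0,0,0]],[-1,[0,0,0],[0,0,0]],[-1,[0,0,0],[0,0,0]]]'

```text
t: 27.75
ee_pos: [540.7, 212.3, 120.8]
orientation: [-2.143, -2.297, -0.0]
ft_force: [0.6, -0.7, -3.0]
width: 15.5
grasp_force: 30.0
```

Request:
jog_arm --commands '[[-1,[0,0,0.01],[0,0,0]],[-1,[0,0,0.01],[0,0,0]],[-1,[0,0,0],[0,0,0]],[-1,[0,0,0],[0,0,0]]]'

```text
t: 28.15
ee_pos: [540.7, 212.3, 118.8]
orientation: [-2.143, -2.296, -0.0]
ft_force: [0.8, 0.1, -4.2]
width: 15.5
grasp_force: 30.0
```

Request:
jog_arm --commands '[[-1,[0,0,0.01],[0,0,0]],[-1,[0,0,0],[0,0,0]],[-1,[0,0,0],[0,0,0]]]'

```text
t: 28.45
ee_pos: [541.5, 212.4, 118.5]
orientation: [2.143, 2.297, 0.002]
ft_force: [0.9, -1.7, 2.7]
width: 15.2
grasp_force: 30.0
```

Seated at the expected height, with the contact force changing by about 7 N. Release and retreat up.

Request:
jog_arm --commands '[[-0.3,[0,0,0],[0,0,0]],[0,[0,0,0],[0,0,0]],[0,[0,0,0],[0,0,0]],[0,[0,0,0],[0,0,0]],[0,[0,0,-0.1],[0,0,0]],[0,[0,0,-0.2],[0,0,0]],[0.7,[0,0,-0.3],[0,0,0]],[0.7,[0,0,-0.3],[0,0,0]],[0.7,[0,0,-0.3],[0,0,0]],[0.7,[0,0,0],[0,0,0]]]'

```text
t: 29.45
ee_pos: [543.4, 213.3, 243.1]
orientation: [2.141, 2.295, 0.012]
ft_force: [0.7, 0.8, 0.2]
width: 72.4
grasp_force: 0.0
```

Request:
jog_arm --commands '[[0.7,[0.3,0,0],[0,0,0]],[0.7,[0.3,0,0],[0,0,0]],[0.7,[0,0,0],[0,0,0]],[0.7,[0,0,0],[0,0,0]]]'

```text
t: 29.85
ee_pos: [536.0, 272.1, 237.3]
orientation: [-2.141, -2.298, 0.002]
ft_force: [0.6, -1.5, 0.2]
width: 74.8
grasp_force: 0.0
```

Run:
```python
from h import *
o=get_obs();print(o["ee_pos"])
im=get_image("wrist");I=im["image"];W=world(im,o);z=W[...,2];cv2.imwrite("pics/w7.png",I)
S=get_image("scene");cv2.imwrite("pics/s7.png",S["image"])
def rep(n,m):
    p=W[m]
    if len(p)>20:print(n,len(p),cv2.minAreaRect(p[:,:2].astype(np.float32)),p[:,2].mean())
near=np.hypot(W[...,0]-540,W[...,1]-212)
hsv=cv2.cvtColor(I,cv2.COLOR_BGR2HSV).astype(int);orange=(hsv[...,0]<20)&(hsv[...,1]>150)
rep("cap",(near<140)&(z>89)&(z<99));rep("collar",(near<45)&(z>112)&(z<120));rep("stem",(near<45)&(z>140)&(z<151)&orange)
rep("flange",(abs(W[...,0]-540)<85)&(z>3.5)&(z<9)&(abs(W[...,1]-212)<135))
a=cv2.resize(S["image"][120:280,260:460],(350,280));cv2.imwrite("pics/m7.png",np.hstack([a,cv2.resize(I,(373,280))]))
plan([540.7,212.3,124],Rt(-86,0))
```

```text
[536.04677748 272.1437777  237.33136824]
cap 21394 ((540.4929809570312, 215.00576782226562), (110.20601654052734, 229.4404296875), 3.968355417251587) 93.85217453372738
collar 932 ((540.6513061523438, 212.80226135253906), (42.02531814575195, 50.85854721069336), 3.8540537357330322) 115.65277230286755
stem 466 ((540.5546875, 213.47427368164062), (15.709946632385254, 23.641403198242188), 4.287224769592285) 145.4930173292305
flange 574 ((532.558349609375, 327.1162414550781), (111.08203887939453, 5.748863220214844), 4.01615047454834) 5.705115349767248
shift [-0.592  0.004  1.135] turn [-0.002  0.    -0.001] q [0.45 0.35 1.65 0.   1.15 0.38] w 74.4
```

View pics/m7.png

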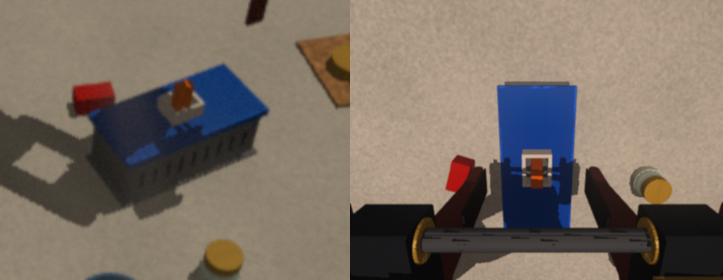

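The lids are seated. The collar at (182,105) in the left panel has its top at 115.7 (116 expected) and the stem top is at 145.5 (146 expected). The grey rim rests on the base. Now the collar.

Request:
jog_arm --commands '[[0.7,[-0.2,0,0.1],[0,0,0]],[0.7,[-0.3,0.003,0.1],[0,0,0]],[0.7,[-0.09,0,0.2],[0,0,0]],[0.7,[0,0,0.3],[0,0,0]],[0.7,[0,0,0.3],[0,0,0]],[0.7,[0,0,0.1],[0,0,0]],[0.7,[0,0,0],[0,0,0]],[0.7,[0,0,0],[0,0,0]]]'

```text
t: 30.75
ee_pos: [541.7, 213.3, 128.8]
orientation: [-2.143, -2.297, -0.002]
ft_force: [-0.7, -0.2, 0.8]
width: 74.5
grasp_force: 0.0
```

Run:
```python
from h import *
print(get_obs()["ee_pos"]);plan([540.6,212.8,97],Rt(-86,0))
```

```text
[541.67068865 213.28199641 128.80524574]
shift [-0.004 -0.011  0.318] turn [ 0.001 -0.001 -0.001] q [0.35 0.45 1.78 0.   0.92 0.28] w 74.5
```

Request:
jog_arm --commands '[[0.7,[0,-0.01,0.12],[0,0,0]],[0.7,[0,0,0.12],[0,0,0]],[0.7,[0,0,0.05],[0,0,0]],[0.7,[0,0,0.025],[0,0,0]],[0.7,[0,0,0],[0,0,0]],[0.7,[0,0,0],[0,0,0]]]'

```text
t: 31.35
ee_pos: [540.1, 213.4, 96.5]
orientation: [-2.143, -2.297, -0.001]
ft_force: [1.1, 0.2, 0.2]
width: 74.8
grasp_force: 0.0
```

Run:
```python
from h import *
print(get_obs()["ee_pos"],get_obs()["ft_force"]);plan([540.6,212.8,97],Rt(-86,0))
```

```text
[540.13711013 213.40704498  96.47336569] [1.14934467 0.21530935 0.24899657]
shift [-0.006  0.004 -0.005] turn [-0.    -0.001 -0.001] q [0.36 0.49 1.8  0.   0.85 0.29] w 74.8
```

Request:
jog_arm --commands '[[-1,[0,0,0],[0,0,0]],[-1,[0,0,0],[0,0,0]],[-1,[0,0,0],[0,0,0]],[-1,[0,0,0],[0,0,0]],[-1,[0,0,0],[0,0,0]],[-1,[0,0,0],[0,0,0]],[-1,[0,0,0],[0,0,0]]]'

```text
t: 32.05
ee_pos: [539.9, 213.3, 96.4]
orientation: [-2.143, -2.297, -0.0]
ft_force: [-0.1, 0.3, 0.2]
width: 22.2
grasp_force: 0.0
```

Request:
jog_arm --commands '[[-1,[0,0,-0.02],[0,0,0]],[-1,[0,0,-0.04],[0,0,0]],[-1,[0,0,-0.05],[0,0,0]],[-1,[0,0,-0.06],[0,0,0]],[-1,[0,0,-0.1],[0,0,0]],[-1,[0,0,-0.1],[0,0,0]],[-1,[0,0,-0.1],[0,0,0]],[-1,[0,0,-0.1],[0,0,0]],[-1,[0,0,-0.1],[0,0,0]],[-1,[0,0,0],[0,0,0]]]'

```text
t: 33.05
ee_pos: [541.1, 213.7, 165.3]
orientation: [2.143, 2.297, 0.005]
ft_force: [0.5, -0.2, -4.7]
width: 15.8
grasp_force: 30.0
```

Width 15.8 is wrong for a 42 mm collar, so something slipped. I need to look.

Run:
```python
from h import *
o=get_obs();print(o)
im=get_image("wrist");I=im["image"];cv2.imwrite("pics/w8.png",I);W=world(im,o);z=W[...,2]
S=get_image("scene");cv2.imwrite("pics/s8.png",S["image"])
a=cv2.resize(S["image"][90:290,250:470],(408,370));cv2.imwrite("pics/m8.png",np.hstack([a,cv2.resize(I,(390,370))]))
hsv=cv2.cvtColor(I,cv2.COLOR_BGR2HSV).astype(int);white=(hsv[...,1]<40)&(hsv[...,2]>150)
p=W[white&(np.hypot(W[...,0]-540,W[...,1]-213)<45)];print(len(p),np.percentile(p[:,2],[5,25,50,75,95]) if len(p) else 0)
blue=(hsv[...,0]>105)&(hsv[...,0]<125)&(hsv[...,1]>150)
p=W[blue&(np.hypot(W[...,0]-540,W[...,1]-213)<130)];print(len(p),np.percentile(p[:,2],[5,25,50,75,95]),cv2.minAreaRect(p[:,:2].astype(np.float32)))
```

```text
{'t': 33.05, 'qpos': array([3.55265866e-01, 3.98502441e-01, 1.75535872e+00, 8.54000890e-04,
       9.84790942e-01, 2.85468448e-01]), 'qvel': array([ 0.00042535,  0.01964501,  0.02158978,  0.00050601, -0.02358504,
       -0.00021012]), 'joint_torque': array([ 1.87031517e-02, -5.31507576e+01, -2.61737144e+01,  6.77628256e-02,
        3.27854678e-01, -2.28970719e-03]), 'ee_pos': array([541.06131677, 213.68425461, 165.26074415]), 'orientation': array([2.1426528 , 2.29659239, 0.0046292 ]), 'ft_force': array([ 0.50793567, -0.2378859 , -4.67962735]), 'moment': array([-0.07714675,  0.026364  , -0.06289729]), 'grasp_force': 29.982476234436035, 'width': 15.836270754423898}
81 [161.76801381 183.45284958 184.12650757 184.60133474 185.21495956]
49706 [161.20046707 161.84028803 162.28906886 162.73934017 163.42722076] ((540.3734130859375, 212.67637634277344), (109.31671905517578, 233.69859313964844), 3.8289144039154053)
```

View pics/m8.png

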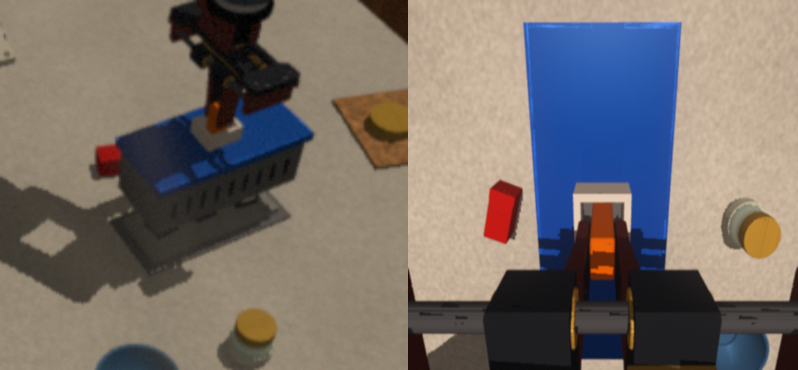

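The lid pair was lifted by the stem; the fingers ended up on either side of it at (580,250) and (625,250). All ten picture views are used, so from here I work from depth numbers. First, where are the fingertips really?

```bash
cat >> h.py <<'E'
def toolpts():
    o=get_obs();im=get_image("wrist");W=world(im,o);p=(W-o["ee_pos"])@R.from_rotvec(o["orientation"]).as_matrix()
    return o,im,W,p,cv2.cvtColor(im["image"],cv2.COLOR_BGR2HSV).astype(int)
E
python3 - <<'E'
from h import *
o,im,W,p,h=toolpts()
M=np.array(im["mount"]);print(M.round(2))
m=(im["z_map"]>0)&(abs(p[...,0])<40)&(abs(p[...,1])<45)&(p[...,2]>-70)&(p[...,2]<30)
for zb in range(-60,10,5):
    q=p[m&(abs(p[...,2]-zb-2.5)<2.5)];hh=h[m&(abs(p[...,2]-zb-2.5)<2.5)]
    if len(q)==0: continue
    hist=[(yb,((abs(q[:,1]-yb-2)<2)).sum(), np.median(q[abs(q[:,1]-yb-2)<2][:,0]).round(0)) for yb in range(-40,40,4) if (abs(q[:,1]-yb-2)<2).sum()>8]
    print(zb,hist)
E
```

```text
[[  -0.     -0.96   -0.3    80.59]
 [   1.     -0.     -0.     -0.35]
 [   0.     -0.3     0.96 -186.89]
 [   0.      0.      0.      1.  ]]
-60 [(-20, np.int64(31), np.float64(10.0)), (-16, np.int64(57), np.float64(10.0)), (-12, np.int64(74), np.float64(9.0)), (4, np.int64(40), np.float64(6.0)), (8, np.int64(67), np.float64(10.0)), (12, np.int64(61), np.float64(10.0)), (16, np.int64(15), np.float64(10.0))]
-55 [(-20, np.int64(22), np.float64(10.0)), (-16, np.int64(58), np.float64(10.0)), (-12, np.int64(79), np.float64(9.0)), (-8, np.int64(10), np.float64(-1.0)), (-4, np.int64(10), np.float64(3.0)), (0, np.int64(16), np.float64(1.0)), (4, np.int64(41), np.float64(4.0)), (8, np.int64(51), np.float64(10.0)), (12, np.int64(47), np.float64(11.0))]
-50 [(-20, np.int64(17), np.float64(11.0)), (-16, np.int64(45), np.float64(10.0)), (-12, np.int64(100), np.float64(9.0)), (-8, np.int64(428), np.float64(1.0)), (-4, np.int64(435), np.float64(0.0)), (0, np.int64(463), np.float64(1.0)), (4, np.int64(371), np.float64(0.0)), (8, np.int64(56), np.float64(10.0)), (12, np.int64(50), np.float64(11.0))]
[... 3668 characters left out ...]
64(32.0)), (-8, np.int64(222), np.float64(31.0)), (-4, np.int64(215), np.float64(31.0)), (0, np.int64(221), np.float64(31.0)), (4, np.int64(243), np.float64(31.0)), (8, np.int64(207), np.float64(32.0)), (12, np.int64(214), np.float64(31.0)), (16, np.int64(216), np.float64(32.0)), (20, np.int64(349), np.float64(26.0)), (24, np.int64(729), np.float64(10.0)), (28, np.int64(807), np.float64(7.0)), (32, np.int64(872), np.float64(4.0)), (36, np.int64(875), np.float64(4.0))]
5 [(-20, np.int64(30), np.float64(6.0)), (-16, np.int64(144), np.float64(3.0)), (-12, np.int64(99), np.float64(4.0)), (4, np.int64(9), np.float64(7.0)), (8, np.int64(145), np.float64(3.0)), (12, np.int64(120), np.float64(4.0))]
```

The depth shows the fingertips actually end about 25 mm behind the stated TCP, 6 mm above the collar. So the fingers closed over the collar onto the stem. I'll reseat the lids gently and then go lower for the collar.

Request:
jog_arm --commands '[[-1,[0,-0.005,0.08],[0,0,0]],[-1,[0,0,0.12],[0,0,0]],[-1,[0,0,0.12],[0,0,0]],[-1,[0,0,0.1],[0,0,0]],[-1,[0,0,0.06],[0,0,0]],[-1,[0,0,0.04],[0,0,0]],[-1,[0,0,0.03],[0,0,0]],[-1,[0,0,0.03],[0,0,0]],[-1,[0,0,0],[0,0,0]],[-1,[0,0,0],[0,0,0]]]'

```text
t: 34.2
ee_pos: [539.6, 213.3, 105.6]
orientation: [-2.143, -2.297, -0.001]
ft_force: [0.1, 0.1, -4.1]
width: 15.5
grasp_force: 30.0
```

Request:
jog_arm --commands '[[-1,[0,0,0.03],[0,0,0]],[-1,[0,0,0.03],[0,0,0]],[-1,[0,0,0.015],[0,0,0]],[-1,[0,0,0.01],[0,0,0]],[-1,[0,0,0],[0,0,0]],[-1,[0,0,0],[0,0,0]]]'

```text
t: 34.8
ee_pos: [539.5, 213.3, 97.0]
orientation: [-2.143, -2.297, -0.0]
ft_force: [-0.7, -0.4, -0.6]
width: 16.2
grasp_force: 30.0
```

Request:
jog_arm --commands '[[-1,[0,0,0.01],[0,0,0]],[-1,[0,0,0],[0,0,0]],[-1,[0,0,0],[0,0,0]]]'

```text
t: 35.1
ee_pos: [539.5, 213.3, 97.0]
orientation: [-2.143, -2.297, -0.001]
ft_force: [-3.5, -2.0, 8.2]
width: 16.0
grasp_force: 30.0
```

Seated. Open, rise a little, and measure the fingertips when open along with the lid heights.

Request:
jog_arm --commands '[[-0.3,[0,0,0],[0,0,0]],[0,[0,0,0],[0,0,0]],[0.4,[0,0,0],[0,0,0]],[0.4,[0,0,0],[0,0,0]],[0.4,[0,0,-0.2],[0,0,0]],[0.4,[0,0,-0.3],[0,0,0]],[0.4,[0,0,-0.3],[0,0,0]],[0.4,[0,0,-0.1],[0,0,0]],[0.4,[0,0,0],[0,0,0]]]'

```text
t: 36.0
ee_pos: [540.5, 213.6, 187.2]
orientation: [2.143, 2.297, 0.005]
ft_force: [-0.5, -0.6, -0.5]
width: 61.3
grasp_force: 0.0
```

Run:
```python
from h import *
o,im,W,p,h=toolpts();print(o["ee_pos"],o["width"])
z=W[...,2];near=np.hypot(W[...,0]-540,W[...,1]-213);orange=(h[...,0]<20)&(h[...,1]>150)&(h[...,2]>120)
def rep(n,m):
    q=W[m]
    if len(q)>20:print(n,len(q),cv2.minAreaRect(q[:,:2].astype(np.float32)),q[:,2].mean())
rep("collar",(near<45)&(z>112)&(z<120));rep("stem",(near<30)&(z>141)&(z<151)&orange);rep("cap",(near<140)&(z>89)&(z<99))
m=(im["z_map"]>0)&(abs(p[...,0])<16)&(abs(p[...,1])>25)&(abs(p[...,1])<55)&(p[...,2]>-80)&(p[...,2]<40)
q=p[m];print("finger z pct",np.percentile(q[:,2],[50,90,98,99.5,100]) if len(q) else 0)
for zb in range(-50,20,5):
    s=q[abs(q[:,2]-zb-2.5)<2.5]; print(zb,len(s),np.median(s[:,0]).round(1) if len(s) else "", np.median(abs(s[:,1])).round(1) if len(s) else "")
```

```text
[540.45521273 213.58953365 187.15648392] 61.31711160407872
collar 1418 ((538.6737670898438, 212.59083557128906), (41.95777893066406, 50.52085494995117), 3.996610403060913) 115.78623956934399
stem 764 ((538.7696533203125, 212.9190216064453), (15.304161071777344, 23.57341766357422), 4.280197620391846) 145.6423594575019
cap 34146 ((538.7850341796875, 211.99595642089844), (110.47200775146484, 234.84597778320312), 4.015707492828369) 93.86071706125985
finger z pct [-60.16807335 -34.13539925 -26.8603998  -25.09022601 -23.64301924]
-50 451 8.9 31.7
-45 373 9.0 31.5
-40 351 9.0 31.6
-35 330 9.0 31.6
-30 272 8.7 31.5
-25 28 9.0 31.7
-20 0  
-15 0  
-10 0  
-5 0  
0 0  
5 0  
10 0  
15 0
```

The tips are at -25 mm, open or shut. The lids are seated again: collar top at 115.8, stem top at 145.6, yaw 4.0°. For a 12 mm bite on the collar the TCP must go to z of about 79.

Request:
jog_arm --commands '[[0.4,[0.01,-0.018,0.1],[0,0,0]],[0.4,[0,0,0.25],[0,0,0]],[0.4,[0,0,0.25],[0,0,0]],[0.4,[0,0,0.15],[0,0,0]],[0.4,[0,0,0.08],[0,0,0]],[0.4,[0,0,0],[0,0,0]],[0.4,[0,0,0],[0,0,0]]]'

```text
t: 36.75
ee_pos: [537.9, 214.3, 103.0]
orientation: [-2.143, -2.297, -0.001]
ft_force: [-0.1, 0.4, 0.0]
width: 61.5
grasp_force: 0.0
```

Run:
```python
from h import *
o,im,W,p,h=toolpts();print(o["ee_pos"],o["ft_force"]);plan([538.7,212.7,79],Rt(-86,0))
z=W[...,2];near=np.hypot(W[...,0]-540,W[...,1]-213)
q=W[(near<45)&(z>112)&(z<120)];print(cv2.minAreaRect(q[:,:2].astype(np.float32)))
q=p[(im["z_map"]>0)&(p[...,2]<-50)&(p[...,2]>-130)&(abs(p[...,0])<45)]
for zb in range(-120,-50,10):
    s=q[abs(q[:,2]-zb-5)<5];print(zb,len(s),np.percentile(s[:,0],[5,95]).round(),np.percentile(abs(s[:,1]),[5,95]).round())
```

```text
[537.89110475 214.28826902 103.02217344] [-0.08230066  0.44113605  0.01659662]
shift [-0.017  0.004  0.245] turn [ 0.001 -0.001 -0.001] q [0.36 0.48 1.8  0.   0.86 0.29] w 61.4
((538.8344116210938, 212.35247802734375), (42.13349151611328, 50.929317474365234), 3.8792805671691895)
-120 10124 [ 4. 33.] [ 7. 56.]
-110 1766 [-9. 30.] [32. 74.]
-100 963 [-11.  11.] [32. 38.]
-90 1620 [ 2. 11.] [31. 41.]
-80 1534 [-2. 11.] [30. 42.]
-70 1295 [-8. 11.] [30. 40.]
-60 985 [-9. 11.] [30. 39.]
```

The gripper body starts at about -105 mm, so the whole hand sits 25 mm further back than stated and the stem stays clear of it. Lower to TCP z of about 75 and close.

Request:
jog_arm --commands '[[0.4,[-0.015,0.005,0.1],[0,0,0]],[0.4,[0,0,0.1],[0,0,0]],[0.4,[0,0,0.05],[0,0,0]],[0.4,[0,0,0.03],[0,0,0]],[0.4,[0,0,0],[0,0,0]],[0.4,[0,0,0],[0,0,0]]]'

```text
t: 37.4
ee_pos: [538.3, 212.7, 74.9]
orientation: [-2.143, -2.297, -0.0]
ft_force: [-0.2, -0.9, 0.4]
width: 61.6
grasp_force: 0.0
```

Request:
jog_arm --commands '[[0.1,[0,0,0],[0,0,0]],[0.1,[0,0,0],[0,0,0]],[-0.05,[0,0,0],[0,0,0]],[-0.2,[0,0,0],[0,0,0]],[-1,[0,0,0],[0,0,0]],[-1,[0,0,0],[0,0,0]],[-1,[0,0,0],[0,0,0]]]'

```text
t: 38.1
ee_pos: [538.4, 212.8, 75.1]
orientation: [-2.143, -2.297, -0.001]
ft_force: [0.4, -0.7, 2.4]
width: 41.7
grasp_force: 30.0
```

Width 41.7 matches the collar. Lift it straight up, slowly at first.

Request:
jog_arm --commands '[[-1,[0,0,-0.02],[0,0,0]],[-1,[0,0,-0.04],[0,0,0]],[-1,[0,0,-0.06],[0,0,0]],[-1,[0,0,-0.1],[0,0,0]],[-1,[0,0,-0.1],[0,0,0]],[-1,[0,0,0],[0,0,0]],[-1,[0,0,0],[0,0,0]]]'

```text
t: 38.8
ee_pos: [538.5, 212.8, 107.4]
orientation: [-2.143, -2.297, -0.002]
ft_force: [0.2, 0.3, -1.6]
width: 41.3
grasp_force: 30.0
```

Run:
```python
from h import *
o,im,W,p,h=toolpts();print(o["ee_pos"],o["ft_force"],o["width"])
z=W[...,2];near=np.hypot(W[...,0]-540,W[...,1]-213);orange=(h[...,0]<20)&(h[...,1]>150)&(h[...,2]>120)
q=W[orange&(near<20)];print("stem",len(q),np.percentile(q[:,2],[50,95]) if len(q) else 0)
b=(h[...,0]>105)&(h[...,0]<125)&(h[...,1]>150)&(near<125)
q=W[b];print("cap",np.percentile(q[:,2],[5,50,95]))
T=get_image("scene");S=world(T);hs=cv2.cvtColor(T["image"],cv2.COLOR_BGR2HSV);bm=(hs[...,0]>105)&(hs[...,0]<125)&(hs[...,1]>150);n=np.hypot(S[...,0]-540,S[...,1]-213)<140
gm=(hs[...,1]<90)&n&(S[...,2]>20)&(S[...,2]<140);print("hood grey side/top z pct",np.percentile(S[gm][:,2],[5,50,95]),"blue",np.percentile(S[bm&n][:,2],[5,50,95]))
```

```text
[538.4788365  212.7807179  107.44742784] [ 0.18156928  0.33282877 -1.64499023] 41.25635749722294
stem 1452 [145.4959843  146.68726356]
cap [125.31075414 126.34881687 127.43386738]
hood grey side/top z pct [ 26.28345208  79.3112264  128.09476627] blue [122.56471109 126.312279   129.53728138]
```

Only the cap rises (126); the stem stays at 145.5, and the 1.6 N load fits the cap alone. Continue up.

Request:
jog_arm --commands '[[-1,[0,0,-0.1],[0,0,0]],[-1,[0,0,-0.15],[0,0,0]],[-1,[0,0,-0.15],[0,0,0]],[-1,[0,0,-0.15],[0,0,0]],[-1,[0,0,-0.15],[0,0,0]],[-1,[0,0,-0.15],[0,0,0]],[-1,[0,0,-0.1],[0,0,0]],[-1,[0,0,-0.05],[0,0,0]],[-1,[0,0,0],[0,0,0]],[-1,[0,0,0],[0,0,0]]]'

```text
t: 39.9
ee_pos: [537.9, 212.5, 206.5]
orientation: [-2.142, -2.296, 0.001]
ft_force: [0.5, 0.2, -1.7]
width: 41.8
grasp_force: 30.0
```

Request:
jog_arm --commands '[[-1,[0,0,0],[0,0,0]],[-1,[0,0,0],[0,0,0]],[-1,[0,0,0],[0,0,0]],[-1,[0,0,0],[0,0,0]],[-1,[0,0,0],[0,0,0]]]'

```text
t: 40.4
ee_pos: [538.2, 212.6, 206.7]
orientation: [-2.143, -2.296, 0.0]
ft_force: [1.0, 0.6, -0.9]
width: 42.1
grasp_force: 30.0
```

Run:
```python
from h import *
o,im,W,p,h=toolpts();print(o["ee_pos"],o["ft_force"],o["width"],abs(o["qvel"]).max())
near=np.hypot(W[...,0]-540,W[...,1]-213);orange=(h[...,0]<20)&(h[...,1]>150)
q=W[orange&(near<25)];print("stem",len(q),np.percentile(q[:,2],[50,95]) if len(q) else 0)
b=(h[...,0]>105)&(h[...,0]<125)&(h[...,1]>150)&(near<125);print("cap",np.percentile(W[b][:,2],[5,50,95]))
T=get_image("scene");S=world(T);n=np.hypot(S[...,0]-540,S[...,1]-213)<140;z=S[...,2]
hh=np.histogram(z[n],bins=range(0,260,10));print(dict(zip(hh[1],hh[0])))
t=n&(z>80)&(z<100);print("hood top",np.median(z[t]))
t0=np.load("scene.npy")
for nm,c in(("bowl",(785,-2)),("pads",(750,-165)),("jar",(758,161)),("red",(401,151)),("pink",(259,-222))):
    f=lambda A:A[(np.hypot(A[...,0]-c[0],A[...,1]-c[1])<55)&(A[...,2]>12)&(A[...,2]<100)].mean(0).round(1)
    print(nm,f(t0),f(S))
```

```text
[538.20519292 212.61102679 206.6950821 ] [ 0.95416557  0.59757096 -0.91754339] 42.097425732808716 0.003975894043280124
stem 524 [310.04995076 314.6138579 ]
cap [224.52313758 225.58623068 226.66887218]
{np.int64(0): np.int64(1858), np.int64(10): np.int64(261), np.int64(20): np.int64(263), np.int64(30): np.int64(287), np.int64(40): np.int64(234), np.int64(50): np.int64(242), np.int64(60): np.int64(240), np.int64(70): np.int64(264), np.int64(80): np.int64(1186), np.int64(90): np.int64(1357), np.int64(100): np.int64(34), np.int64(110): np.int64(32), np.int64(120): np.int64(32), np.int64(130): np.int64(35), np.int64(140): np.int64(51), np.int64(150): np.int64(0), np.int64(160): np.int64(0), np.int64(170): np.int64(0), np.int64(180): np.int64(0), np.int64(190): np.int64(0), np.int64(200): np.int64(0), np.int64(210): np.int64(208), np.int64(220): np.int64(2447), np.int64(230): np.int64(133), np.int64(240): np.int64(191)}
hood top 90.16234860367513
bowl [769.5   4.6  27.4] [769.3   4.8  27.4]
pads [ 754.5 -169.9   23.7] [ 754.6 -169.8   23.7]
jar [766.9 152.8  43.3] [766.8 152.9  43.5]
red [407.1 146.7  29.6] [407.1 146.9  29.6]
pink [ 265.3 -227.6   81.8] [ 265.3 -227.9   81.8]
```

The hood top is at 90.2, so it is fully home. The skirt's lower edge is at about 213, some 67 mm above the stem, and the bystanders haven't moved. Hand in.

```bash
python3 -c "
from workcell import close_job
print(close_job())"
```

```text
the job is handed in; nothing more can be done
None
```

Job handed in at 40 s: the cartridge is standing in the row (about 3 mm off the line), the grey lid is fully home, and the cap is held still about 67 mm above the stem. The first collar grip caught the stem instead, so I lifted both lids about 69 mm and seated them again before taking the cap alone.

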